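Slide a solar-cell holder home under the spring clip of a test stage

ROBOT

A 6-joint arm with a two-finger parallel gripper is mounted at the origin on the work surface. World frame = base frame: x ahead of the robot, y to its left, z up, the work surface at z = 0. Lengths are in m, angles in rad, forces in N, time in s.
With the tool pointing down it reaches from about 0.25 to 0.725 m from the base axis. Payload 4 kg.
Tool frame: the origin (TCP) lies midway between the tips of the shut fingers; the grasp point (between the pads) lies bot.tcp_to_grasp behind it (bot.tcp_to_grasp is the distance from the TCP to the grasp point, in m); z points along the fingers, y is the line along which they close (so a half turn about z gives the same grasp; the last joint's range is limited). The gripper opens to 85 mm and grips with 20 to 120 N. Pads are 22 mm wide; open, the fingers measure 114 mm over their backs; the gripper's body (76 mm by 85 mm) begins 54 mm behind the grasp point. The pads swing forward as they close: fully open they stand 13 mm farther back than shut.
Start: joints at [1.178, 0.241, 0.005, 1.335, 0, 1.571], TCP at [0.191, 0.462, 0.231] pointing down, gripper open.
Joint ranges: [-2.72, 2.72], [-1.05, 1.87], [-1.09, 1.28], [-1.99, 2.15], [-1.42, 1.44], [-3.14, 3.14]. Speed limits (rad/s): [2.79, 2.79, 3.14, 3.14, 3.14, 3.14].

INTERFACE

Orientations are given as a unit quaternion [x, y, z, w].
In Python, from workcell import readout, camera, bot gives the robot as it stands. The module is installed in compiled form; this text tells all that it offers.
- The arm moves only by the tool jog_arm, never from a script. Its argument "motion" is a list of rows, each an object of numbers: "x", "y", "z": the shift along the tool's x, y, z in mm; "spin": the turn about the tool's z in degrees; "fingers": the closure, from -1 (fully open) to 1 (shut). A call has 1 to 8 rows; each row is the pose to reach, as a shift and turn from the pose commanded when the call began, along the tool's axes at that moment; what a row does not reach only later rows make up. A row lasts 1/8 s, in which the tool goes at most 62.5 mm and 10.7 degrees, less where a joint would pass 70% of its speed; a pose out of reach is approached as far as the arm can. A call with a gripper value outside its range is refused whole. The fingers move at their own pace and stop on an object; the grip force is fixed at half the most. Time passes only in rows, so rows that repeat a pose let the fingers close. It gives the time, the measured TCP pose, the force, the opening and the grip force at its end, in the units of the state.
- readout.get_obs(): the state, without advancing time (a new reading comes with each control period).
- camera(name): name is "scene" or "top" or "wrist"; returns a dict with "pixels" (384x512x3 uint8, red, green, blue), "K" (3x3 intrinsics, pixels), "rvec" (rotation vector, rad) and "tvec" (3), from world to camera coordinates, as OpenCV has them. Camera axes: x right, y down, z forward; pixel columns grow to the right and rows downward; lengths in m; the calibration is good to about 2 mm. A picture is of the moment at which its call begins. There is no depth.
- bot.job_done(): hands the job in; it is judged then, once.
The state is a dict: "clock": time; "joint_pos": joint angles; "joint_vel": joint speeds; "tau": joint torques, N m; "eef_pos": TCP position; "tool_rot": TCP orientation; "ft_force": force on the tool from outside, world axes, zero at the start; "ft_torque": the same for the moment, N m; "grip_width": finger opening in m; "grasp_force": force on a finger pad.
Only numpy, scipy, OpenCV 4.12 (cv2) and the standard library are available. Lean on these libraries where they do the work, as an engineer would, in place of code of your own. Each camera call takes 0.05 s, during which the arm holds its last target. There are 200 camera calls.

TASK

On the aluminium test stage, press the thumb tab of the spring clip down with one fingertip and keep it down while the other fingertip pushes the flat cell holder along its channel, beneath the clip's nose, until it is fully home against the end stop. Then let the clip down onto the holder and move clear. Only push the holder, never pick it up or tip it, and do not disturb the other things on the bench.

Things in the scene. Friction and masses are not known exactly. Their poses are not given: they have to be found in the camera images.
- stage: grey aluminium test stage fixed to the bench, base 150 x 120 x 12 mm. Origin on the bench under the channel's centre line; x along the channel towards the end stop, y towards the clip, z up. Base spans x -80 to 70, y -52 to 68 mm; the deck (its top), on which the holder slides, is at z 12 mm. Beyond the stop two binding posts 15 mm tall; at y -48 to -30 a reference cell 8 mm tall
- channel (a point): point on the deck at the open (robot-side) mouth of the channel, on its centre line (stage x -45, y 0, z 12 mm). Two black guide rails, 41.5 mm apart inside, 5 mm thick and 6 mm tall, run from here to the end stop, one on each side
- stop_face (a point): middle of the end stop's face, at deck level (stage x 42, y 0, z 12 mm). The stop is a black bar across the channel, 7 mm tall and 8 mm thick, which halts the holder's leading edge
- home (a point): point on the deck where the middle of the holder's underside lies when the holder is fully home (stage x 21, y 0, z 12 mm); axes as the stage's
- holder: flat white plastic cell holder 42 (along x) x 40 x 8 mm, 40 to 80 g, with a dark blue cell in its top and a copper strip at its leading (+x) end. Origin at the centre of its underside. It starts on the deck between the guide rails, its leading edge 6 to 26 mm short of the clip's nose (28 to 48 mm short of home). It slides freely (under 1 N)
- clip (a joint): angle of the spring clip (rad). 0: shut on the empty channel, nose 4 mm above the deck so that it blocks the holder; about 0.24: nose resting on the 8 mm holder; above 0.32: nose clear of the holder by 1.3 mm or more; 0.45: hard stop, tab down level, nose 12 mm above the deck. Pressing mid-tab takes about 1 N at first, 4 N at the stop; let go, it springs shut
- hinge (a point): middle of the clip's hinge pin, which runs along the stage's x (stage x 28, y 30, z 16 mm), between two lugs 8 mm tall. A steel arch beside it, 12 mm above the pin, carries the nose over the rail
- thumb_tab (a point): the clip's thumb tab, a steel plate 50 mm (along the channel; stage x -4 to 46) x 34 mm (away from the hinge) x 2 mm. The point is the middle of its upper face. Joint 0: slopes up away from the channel, middle at stage y 47, z 24, outer edge z 32 mm. Joint 0.45: level, upper face z 16 mm, y 32 to 66. A fingertip can slide along it while holding it down
- clip_nose (a point): the clip's copper nose, 16 mm along the channel (stage x 20 to 36 mm) and 5 mm across (stage y 9.5 to 14.5 mm), 10 mm tall; the point is the middle of its lower face
- spare_holder: spare cell holder lying on the bench, same shape as holder; leave it alone
- vial: amber glass vial with black cap, 26 mm across, 48 mm tall; leave it alone
- filter_ring: black metal filter ring, 48 mm across, 12 mm tall, lying on the bench; leave it alone
- post_collar: small steel post foot, 32 mm across, 34 mm tall; leave it alone
- tweezers: steel tweezers, 130 mm long, lying flat on the bench; leave it alone
- beaker: glass beaker, 68 mm across, 85 mm tall; leave it alone
- wash_bottle: white plastic bottle, 60 mm across, 150 mm tall; leave it alone
Things that resemble listed ones, but are neither listed nor needed, are in the scene too. Leave any brown or red look-alike of the holder alone. Of the things shaped like the stage, the grey one is meant.

How it is judged:
By the outcome, as a careful person would: the job done as asked, in the order asked, and still so for the second after the job is handed in, with the robot touching nothing.
It also fails if it takes over 54 s, if anything falls off the work surface, if the arm or the gripper's body presses on something with over 40 N, if the wrist force passes 120 N, or if a joint passes its speed limit or range.

## Working session

There is one attempt and no reset: what is moved stays moved. The work goes in short steps, Python scripts to look and compute and a tool call to move; the robot and the scene stay as the last step left them, time stands still between calls to the robot, and variables do not carry over. Pictures are saved under pics/ and viewed, at most 10 in all, crops included, and the job is handed in when it is done.

Besides the shell and the picture viewer there is one more tool, called after "Emit:" as name(argument=value, ...) on one line, values as JSON. jog_arm: Moves the arm, as the interface text tells. Its arguments: {"type":"object","properties":{"motion":{"type":"array"}},"required":["motion"]}

```bash
mkdir -p pics
cat > h.py <<'E'
import numpy as np, cv2
from workcell import readout, camera, bot
def snap(n,f):
    c=camera(n); cv2.imwrite('pics/'+f,c['pixels'][:,:,::-1]); np.savez('pics/'+f[:-4],**c); return c
def ray(c,u,v,z):
    R=cv2.Rodrigues(np.array(c['rvec'],float))[0]; t=np.array(c['tvec'],float).ravel()
    d=R.T@np.linalg.inv(c['K'])@np.array([u,v,1.]); o=-R.T@t
    return o+d*(z-o[2])/d[2]
def proj(c,P):
    return cv2.projectPoints(np.array(P,float).reshape(-1,3),np.array(c['rvec'],float),np.array(c['tvec'],float),np.array(c['K'],float),None)[0].reshape(-1,2)
E
python3 - <<'E'
from h import *
a=snap('scene','s0.png');b=snap('top','t0.png')
for c in(a,b):
    R=cv2.Rodrigues(np.array(c['rvec'],float))[0];print(-R.T@np.array(c['tvec']).ravel(),R[2],c['K'][0,0])
o=readout.get_obs();print(o['eef_pos'],o['tool_rot'],o['grip_width'],bot.tcp_to_grasp,o['clock'])
E
```

```text
[ 0.92641459 -0.54197709  0.88718134] [-0.3480081   0.51644694 -0.7824148 ] 443.8342788683935
[0.51895873 0.0016771  1.03726806] [ 0.04181988  0.00765174 -0.99909587] 346.6121941634584
[0.19116011 0.46140004 0.23050106] [ 1.95125342e-01  9.80777854e-01 -9.30061303e-04 -1.91014827e-04] 0.08510716019964353 0.0187 0.1
```

View pics/s0.png

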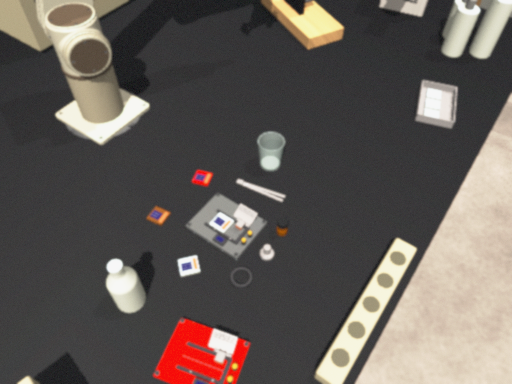

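View pics/t0.png

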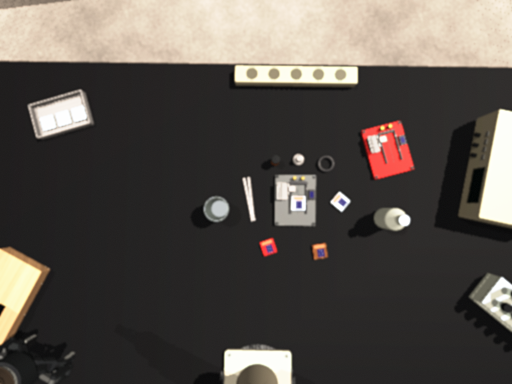

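Scene image: the candidate stages are the grey one at scene (228,224) / top (296,200) and the red look-alike at scene (203,355) / top (387,150). The candidate holders are:
- white in the channel: scene (221,222) / top (298,203)
- white spare: scene (189,266) / top (341,202)
- red: scene (202,178) / top (268,247)
- brown: scene (158,215) / top (320,251)

I choose the grey stage and the white holder in its channel.

Run:
```python
from h import *
import pickle
c=dict(np.load('pics/t0.npz')); im=c['pixels']
for n,p in dict(stage=(296,200),holder=(298,203),spare=(341,202),vial=(276,160),ring=(326,163),collar=(299,159),tw=(249,199),beaker=(216,209)).items(): print(n,ray(c,*p,0.012).round(3))
hsv=cv2.cvtColor(im,cv2.COLOR_RGB2HSV)
m=((hsv[...,2]>60)).astype(np.uint8); m[:, :268]=0;m[:,325:]=0;m[:172]=0;m[232:]=0
k=max(cv2.findContours(m,0,1)[0],key=cv2.contourArea)
r=cv2.minAreaRect(k);print(r)
P=[ray(c,*p,0.012) for p in cv2.boxPoints(r)];print(np.round(P,4))
cv2.imwrite('pics/c0.png',cv2.resize(im[165:240,255:335,::-1],None,fx=7,fy=7,interpolation=2))
```

```text
stage [ 0.533 -0.107  0.012]
holder [ 0.525 -0.113  0.012]
spare [ 0.529 -0.24   0.012]
vial [ 0.651 -0.047  0.012]
ring [ 0.644 -0.195  0.012]
collar [ 0.655 -0.115  0.012]
tw [0.534 0.032 0.012]
beaker [0.503 0.129 0.012]
((295.0, 200.0), (52.0, 42.0), 90.0)
[[ 0.6094 -0.0411  0.012 ]
 [ 0.6111 -0.1655  0.012 ]
 [ 0.4576 -0.1667  0.012 ]
 [ 0.4558 -0.0431  0.012 ]]
```

View pics/c0.png

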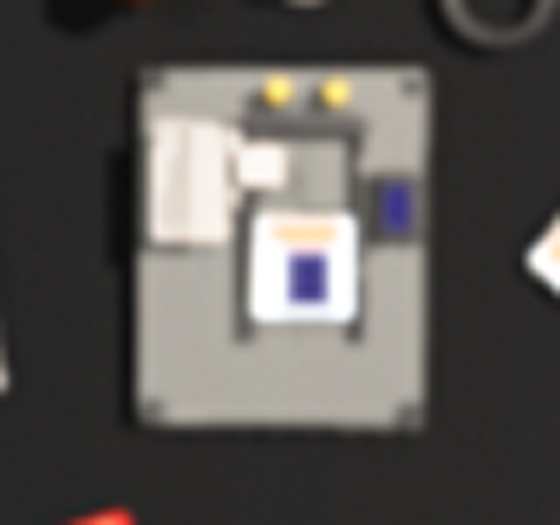

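The crop shows the grey stage with its axes close to the world's (x up, y left). The clip tab is at crop (185,180), the nose at (262,165) and the holder at (303,268), short of the nose. That confirms the choice, so I'm moving above it for a close wrist view.

Emit:
jog_arm(motion=[{"x":-509,"y":-382,"z":0,"spin":22,"fingers":-0.35},{"x":-509,"y":-382,"z":0,"spin":22,"fingers":-0.35},{"x":-509,"y":-382,"z":0,"spin":22,"fingers":-0.35},{"x":-509,"y":-382,"z":0,"spin":22,"fingers":-0.35},{"x":-509,"y":-382,"z":0,"spin":22,"fingers":-0.35},{"x":-509,"y":-382,"z":0,"spin":22,"fingers":-0.35},{"x":-509,"y":-382,"z":0,"spin":22,"fingers":-0.35},{"x":-509,"y":-382,"z":0,"spin":22,"fingers":-0.35}])

```text
clock: 1.1
eef_pos: [0.4465, 0.0296, 0.2311]
tool_rot: [0.379, 0.925, 0.0, -0.0]
ft_force: [2.2, 1.3, 0.2]
grip_width: 0.0579
grasp_force: 0.0
```

```bash
cat >> h.py <<'E'
def obs():
    o=readout.get_obs(); from scipy.spatial.transform import Rotation as Ro
    R=Ro.from_quat(o['tool_rot']).as_matrix()
    print('t',round(o['clock'],2),'tcp',o['eef_pos'].round(4) if hasattr(o['eef_pos'],'round') else o['eef_pos'],'yax',R[:,1].round(4),'w',round(o['grip_width'],4),'F',np.round(o['ft_force'],2),'T',np.round(o['ft_torque'],2))
    return o,np.array(o['eef_pos']),R
E
python3 - <<'E'
from h import *
o,p,R=obs(); print(R.T@(np.array([.515,-.087,p[2]])-p),o['joint_pos'])
E
```

```text
t 1.1 tcp [0.4465 0.0296 0.2311] yax [7.011e-01 7.130e-01 2.000e-04] w 0.0579 F [2.18 1.3  0.2 ] T [ 0.01 -0.09 -0.06]
[-1.30627885e-01 -3.51170192e-02 -4.05485517e-05] [ 6.60495341e-02  1.36844561e-01 -1.24375185e-01  1.30963289e+00
  3.07142413e-04  8.43020706e-01]
```

Emit:
jog_arm(motion=[{"x":-60,"y":-16,"z":0,"spin":0,"fingers":-0.35},{"x":-118,"y":-32,"z":0,"spin":0,"fingers":-0.35},{"x":-118,"y":-32,"z":0,"spin":0,"fingers":-0.35},{"x":-118,"y":-32,"z":0,"spin":0,"fingers":-0.35}])

```text
clock: 1.6
eef_pos: [0.5069, -0.0738, 0.2305]
tool_rot: [0.379, 0.925, -0.0, -0.001]
ft_force: [-0.3, -0.7, 0.4]
grip_width: 0.0578
grasp_force: 0.0
```

Run:
```python
from h import *
obs(); c=snap('wrist','w1.png')
R=cv2.Rodrigues(np.array(c['rvec'],float))[0];print(-R.T@np.array(c['tvec']).ravel(),R[2],c['K'])
S=lambda x,y,z:(.538+x/1e3,-.112+y/1e3,z/1e3)
print(proj(c,[S(-80,-52,12),S(-80,68,12),S(70,68,12),S(70,-52,12),S(42,0,12),S(-45,0,12)]))
```

```text
t 1.6 tcp [ 0.5069 -0.0738  0.2305] yax [ 0.7015  0.7127 -0.001 ] w 0.0578 F [-0.29 -0.68  0.42] T [0.02 0.01 0.01]
[ 0.44998574 -0.01721617  0.37386598] [ 0.22197352 -0.21969067 -0.94998093] [[317.46523269   0.         259.89610619]
 [  0.         317.46523269 186.99857316]
 [  0.           0.           1.        ]]
[[176.98575116 178.79888752]
 [247.99301071 105.9342847 ]
 [335.88502233 196.7395269 ]
 [264.99251471 257.87916586]
 [279.25726492 217.79852658]
 [228.45100657 169.41507874]]
```

View pics/w1.png

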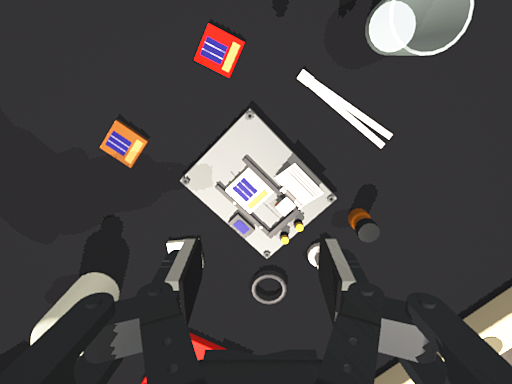

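The wrist view shows the stage corners near (251,109), (181,180), (266,257) and (336,197). The holder is at (250,188), the nose at (285,205), the tab at (300,185) and the posts at (285,238) and (299,226). Next I fit these.

Run:
```python
from h import *
from scipy.optimize import least_squares
c=dict(np.load('pics/w1.npz')); im=c['pixels']; hsv=cv2.cvtColor(im,cv2.COLOR_RGB2HSV)
roi=np.zeros(im.shape[:2],np.uint8); cv2.fillConvexPoly(roi,np.array([[251,100],[171,180],[266,267],[346,197]]),1)
m=((hsv[...,2]>85)*roi).astype(np.uint8); m=cv2.morphologyEx(m,cv2.MORPH_CLOSE,np.ones((5,5)))
k=cv2.convexHull(max(cv2.findContours(m,0,1)[0],key=cv2.contourArea))
# near side edges: fit lines through contour points by side, on deck plane
W=np.array([ray(c,*p,.012)[:2] for p in max(cv2.findContours(m,0,1)[0],key=cv2.contourArea).reshape(-1,2)])
r=cv2.minAreaRect((np.float32(W)*1000));print('rect mm',r); 
B=cv2.boxPoints(r);print(B)
g=im[:,:,:].astype(int)
wm=((hsv[...,2]>200)&(hsv[...,1]<40)).astype(np.uint8)*roi
out=cv2.resize(im[95:265,170:345,::-1],None,fx=4.5,fy=3.5,interpolation=2) if 0 else cv2.resize(im[150:250,205:345,::-1],None,fx=5.5,fy=5.5,interpolation=2)
cv2.imwrite('pics/c1.png',out)
```

```text
rect mm ((536.1940307617188, -103.9029541015625), (152.3063201904297, 120.58711242675781), 0.10169375687837601)
[[ 459.934     -43.74465 ]
 [ 460.14798  -164.33157 ]
 [ 612.4541   -164.06125 ]
 [ 612.2401    -43.474335]]
```

View pics/c1.png

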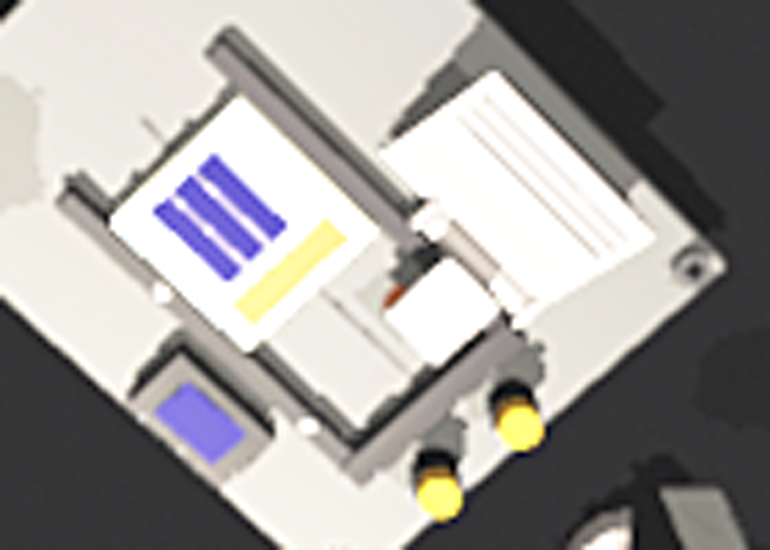

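The crop shows the holder's top corners at crop (240,95), (112,220), (250,352) and (380,230), and the stop's inner edge at about (355,415)–(430,375).

Run:
```python
from h import *
c=dict(np.load('pics/w1.npz'));O=np.array([.5412,-.1119,0])
f=lambda u,v,z:((ray(c,205+u/5.5,150+v/5.5,z)-O)*1e3).round(1)
for p in [(240,95),(112,220),(250,352),(380,230)]: print('holder',f(*p,.020))
for p in [(348,447),(70,185),(220,32)]: print('rail/stop top',f(*p,.018))
for p in [(495,72),(655,240)]: print('tab outer',f(*p,.032))
for p in [(440,495),(522,425)]: print('posts',f(*p,.027))
# fingertips in view
print(proj(c,[(.5069,-.0738,.2305)]))
```

```text
holder [-34.6  20.4  20. ]
holder [-34.4 -18.7  20. ]
holder [  7.9 -19.3  20. ]
holder [ 7.5 20.6 20. ]
rail/stop top [ 40.3 -20.7  18. ]
rail/stop top [-45.8 -20.   18. ]
rail/stop top [-46.7  26.6  18. ]
tab outer [-3.9 62.8 32. ]
tab outer [45.7 62.2 32. ]
posts [ 59.6 -11.4  27. ]
posts [59.8 13.  27. ]
[[259.38578434 248.94494594]]
```

Emit:
jog_arm(motion=[{"x":-16,"y":-3,"z":0,"spin":0,"fingers":-0.35},{"x":-16,"y":-3,"z":60,"spin":0,"fingers":-0.35},{"x":-16,"y":-3,"z":120,"spin":0,"fingers":-0.35},{"x":-16,"y":-3,"z":170,"spin":0,"fingers":-0.35},{"x":-16,"y":-3,"z":170,"spin":0,"fingers":-0.35},{"x":-16,"y":-3,"z":170,"spin":0,"fingers":-0.35}])

```text
clock: 2.4
eef_pos: [0.5186, -0.0873, 0.0632]
tool_rot: [0.378, 0.926, 0.0, 0.001]
ft_force: [1.0, -0.0, -0.1]
grip_width: 0.0575
grasp_force: 0.0
```

Run:
```python
from h import *
o,p,R=obs(); print((R.T@(np.array([.5162,-.0869,.040])-p)*1e3).round(1))
c=snap('wrist','w2.png')
snap('scene','s2.png')
O=np.array([.5412,-.1119,0])
print(proj(c,[p+R@np.array([a,b,-d]) for d in (0,.006) for a in(-.011,.011) for b in (-.029,.029)]).round(0))
im=c['pixels'];cv2.imwrite('pics/c2.png',cv2.resize(im[:,:,::-1],None,fx=1.5,fy=1.5,interpolation=2))
```

```text
t 2.4 tcp [ 0.5186 -0.0873  0.0632] yax [0.7004 0.7137 0.0016] w 0.0575 F [ 0.95 -0.02 -0.05] T [-0.01 -0.02  0.01]
[ 2.1 -1.4 23.2]
[[203. 268.]
 [315. 268.]
 [201. 229.]
 [318. 229.]
 [201. 275.]
 [317. 275.]
 [199. 235.]
 [320. 235.]]
```

View pics/c2.png

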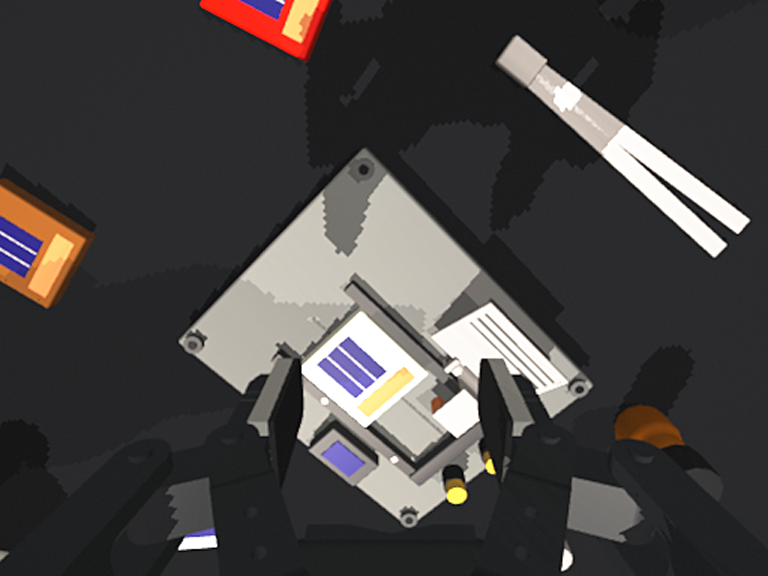

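The view shows the fingertips flanking the holder: left tip at (288,358), right tip at (503,358) next to the tab, and the holder still in place at (365,370). I'll step back a few mm and go down slowly.

Emit:
jog_arm(motion=[{"x":3,"y":-2,"z":10,"spin":0,"fingers":-0.35},{"x":3,"y":-2,"z":22,"spin":0,"fingers":-0.35},{"x":3,"y":-2,"z":32,"spin":0,"fingers":-0.35},{"x":3,"y":-2,"z":36,"spin":0,"fingers":-0.35},{"x":3,"y":-2,"z":40,"spin":0,"fingers":-0.35},{"x":3,"y":-2,"z":40,"spin":0,"fingers":-0.35},{"x":3,"y":-2,"z":40,"spin":0,"fingers":-0.35}])

```text
clock: 3.38
eef_pos: [0.5135, -0.0867, 0.0215]
tool_rot: [0.379, 0.926, -0.0, 0.0]
ft_force: [-0.9, -0.5, -0.0]
grip_width: 0.0575
grasp_force: 0.4
```

Run:
```python
from h import *
obs(); c=snap('scene','s3.png'); w=snap('wrist','w3.png')
im=c['pixels']; a=cv2.resize(im[180:265,175:280,::-1],(800,600),interpolation=2)[:,:]
b=w['pixels'][150:330,140:380,::-1]
cv2.imwrite('pics/c3.png',np.vstack([cv2.resize(im[185:260,180:275,::-1],(380,300),interpolation=2),cv2.resize(b,(380,285),interpolation=2)]))
```

```text
t 3.38 tcp [ 0.5135 -0.0867  0.0215] yax [ 7.010e-01  7.131e-01 -2.000e-04] w 0.0575 F [-0.92 -0.51 -0.02] T [-0.07  0.09 -0.01]
```

View pics/c3.png

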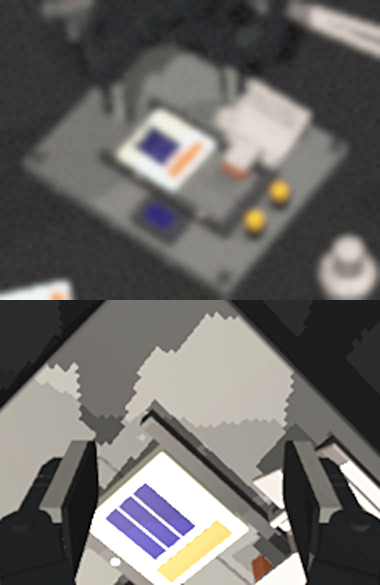

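The scene crop shows the fingertip behind the holder at (120,100), with the tab finger over the tab's near end. The wrist crop shows a gap behind the holder. I'll nudge 2 mm forward and press.

Emit:
jog_arm(motion=[{"x":-2,"y":1,"z":0,"spin":0,"fingers":-0.35},{"x":-2,"y":1,"z":2,"spin":0,"fingers":-0.35},{"x":-2,"y":1,"z":4,"spin":0,"fingers":-0.35},{"x":-2,"y":1,"z":6,"spin":0,"fingers":-0.35},{"x":-2,"y":1,"z":6,"spin":0,"fingers":-0.35},{"x":-2,"y":1,"z":6,"spin":0,"fingers":-0.35}])

```text
clock: 4.22
eef_pos: [0.5159, -0.0873, 0.0155]
tool_rot: [0.379, 0.926, 0.0, 0.0]
ft_force: [0.5, 0.3, 3.5]
grip_width: 0.0577
grasp_force: 1.1
```

Run:
```python
from h import *
for i in range(4): obs() if i==0 else (camera('top'),obs())
```

```text
t 4.22 tcp [ 0.5159 -0.0873  0.0155] yax [7.009e-01 7.133e-01 5.000e-04] w 0.0577 F [0.45 0.25 3.46] T [ 0.29 -0.04  0.01]
t 4.28 tcp [ 0.5159 -0.0873  0.0155] yax [7.010e-01 7.132e-01 5.000e-04] w 0.0578 F [0.49 1.3  2.24] T [ 0.33 -0.06  0.06]
t 4.33 tcp [ 0.5159 -0.0873  0.0155] yax [7.009e-01 7.132e-01 4.000e-04] w 0.0577 F [0.03 0.58 1.65] T [ 0.3  -0.06  0.03]
t 4.38 tcp [ 0.5158 -0.0873  0.0155] yax [7.010e-01 7.132e-01 3.000e-04] w 0.0578 F [-0.11  1.56  1.95] T [ 0.28 -0.08 -0.  ]
```

Emit:
jog_arm(motion=[{"z":1,"x":0,"y":0,"spin":0,"fingers":-0.35},{"z":2,"x":0,"y":0,"spin":0,"fingers":-0.35},{"z":3,"x":0,"y":0,"spin":0,"fingers":-0.35},{"z":3,"x":0,"y":0,"spin":0,"fingers":-0.35}])

```text
clock: 4.88
eef_pos: [0.5158, -0.0873, 0.0124]
tool_rot: [0.379, 0.926, 0.0, 0.0]
ft_force: [0.3, 1.6, 2.9]
grip_width: 0.0578
grasp_force: 1.6
```

```bash
cat >> h.py <<'E'
def avg(n=5):
    F=[];T=[]
    for i in range(n):
        o=readout.get_obs();F.append(o['ft_force']);T.append(o['ft_torque']);w=camera('wrist')
    print('avgF',np.mean(F,0).round(2),'avgT',np.mean(T,0).round(3)); return w
E
python3 - <<'E'
from h import *
obs(); w=avg()
np.savez('pics/w4',**w)
s=snap('scene','s4.png')
cv2.imwrite('pics/c4.png',np.vstack([cv2.resize(s['pixels'][185:260,180:275,::-1],(380,300),interpolation=2),cv2.resize(w['pixels'][150:330,140:380,::-1],(380,285),interpolation=2)]))
E
```

```text
t 4.88 tcp [ 0.5158 -0.0873  0.0124] yax [7.009e-01 7.132e-01 4.000e-04] w 0.0578 F [0.29 1.65 2.9 ] T [ 0.43 -0.14  0.05]
avgF [0.67 1.6  3.29] avgT [ 0.451 -0.186  0.022]
```

View pics/c4.png

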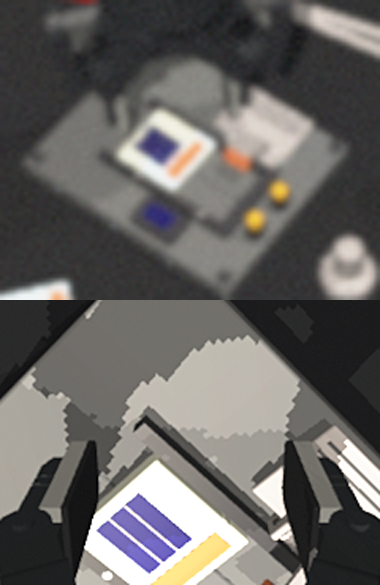

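The copper nose is lifting (scene crop (237,160)), so the tab is going down. I continue in small steps.

Emit:
jog_arm(motion=[{"z":1,"x":0,"y":0,"spin":0,"fingers":-0.35},{"z":2,"x":0,"y":0,"spin":0,"fingers":-0.35},{"z":2,"x":0,"y":0,"spin":0,"fingers":-0.35}])

```text
clock: 5.55
eef_pos: [0.5159, -0.0873, 0.0111]
tool_rot: [0.379, 0.926, 0.0, 0.0]
ft_force: [-0.5, 1.5, 9.6]
grip_width: 0.0574
grasp_force: 4.6
```

Run:
```python
from h import *
obs(); avg()
```

```text
t 5.55 tcp [ 0.5159 -0.0873  0.0111] yax [0.7009 0.7133 0.0008] w 0.0574 F [-0.55  1.45  9.58] T [0.64 0.01 0.07]
avgF [-1.14  1.88  9.27] avgT [0.637 0.023 0.081]
```

The force rise acts at the tab finger's position, so this is the clip's hard stop. I'll ease off 1 mm and push along the channel.

Emit:
jog_arm(motion=[{"z":-1,"x":0,"y":0,"spin":0,"fingers":-0.35},{"z":-1,"x":-2.9,"y":2.8,"spin":0,"fingers":-0.35},{"z":-1,"x":-5.7,"y":5.6,"spin":0,"fingers":-0.35},{"z":-1,"x":-8.6,"y":8.4,"spin":0,"fingers":-0.35},{"z":-1,"x":-11.4,"y":11.2,"spin":0,"fingers":-0.35},{"z":-1,"x":-14.3,"y":14,"spin":0,"fingers":-0.35},{"z":-1,"x":-14.3,"y":14,"spin":0,"fingers":-0.35}])

```text
clock: 6.68
eef_pos: [0.5318, -0.088, 0.0113]
tool_rot: [0.379, 0.925, -0.002, -0.003]
ft_force: [-10.5, -0.0, 14.0]
grip_width: 0.0579
grasp_force: 7.4
```

Run:
```python
from h import *
obs(); w=avg()
np.savez('pics/w5',**w)
s=snap('scene','s5.png')
cv2.imwrite('pics/c5.png',np.vstack([cv2.resize(s['pixels'][185:260,180:275,::-1],(380,300),interpolation=2),cv2.resize(w['pixels'][150:330,140:380,::-1],(380,285),interpolation=2)]))
```

```text
t 6.67 tcp [ 0.5318 -0.088   0.0113] yax [ 0.7013  0.7128 -0.0061] w 0.0579 F [-10.51  -0.03  14.03] T [0.15 1.75 0.23]
avgF [-9.6  -0.54 14.01] avgT [0.149 1.697 0.183]
```

View pics/c5.png

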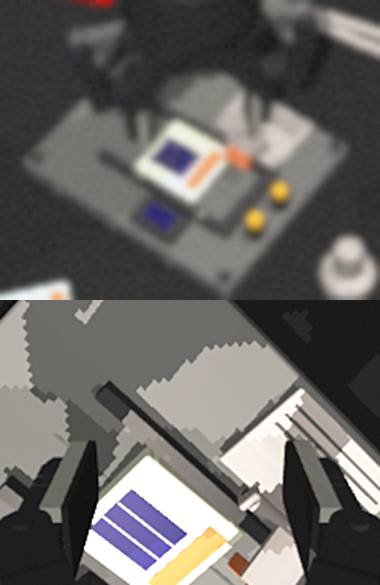

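The crops show the holder's leading edge right at the copper nose (237,157). The forces place the obstruction at the tab finger, probably its inner corner against a hinge lug. I'll locate the lugs.

Run:
```python
from h import *
c=dict(np.load('pics/w1.npz'));O=np.array([.5412,-.1119,0])
f=lambda u,v,z:((ray(c,205+u/5.5,150+v/5.5,z)-O)*1e3).round(1)
for p in [(385,148),(430,205),(455,225),(500,265),(535,300),(525,330),(410,222),(440,240),(495,300),(510,318),(440,362),(385,300)]: print(p,f(*p,.020),f(*p,.030)[:2])
cv2.imwrite('pics/c6.png',cv2.resize(c['pixels'][170:225,265:335,::-1],None,fx=10,fy=10,interpolation=0))
w=dict(np.load('pics/w5.npz'));im=w['pixels']
g=lambda u,v,z:((ray(w,140+u/1.5833,150+(v-300)/1.5833,z)-O)*1e3).round(1)
for p in [(242,540),(150,457)]: print('holder',g(*p,.020))
print('lug5',g(248,500,.02))
cv2.imwrite('pics/c6.png',np.vstack([cv2.resize(c['pixels'][170:225,265:335,::-1],(480,300),interpolation=2),cv2.resize(im[220:340,260:400,::-1],(480,300),interpolation=2)]))
```

```text
(385, 148) [-5. 34. 20.] [-7.4 35.7]
(430, 205) [10.9 32.1 20. ] [ 8.  33.9]
(455, 225) [17.9 32.8 20. ] [14.8 34.6]
(500, 265) [31.4 33.5 20. ] [28.  35.2]
(535, 300) [42.7 33.4 20. ] [38.9 35.2]
(525, 330) [46.4 27.2 20. ] [42.5 29.1]
(410, 222) [10.7 26.4 20. ] [ 7.8 28.3]
(440, 240) [18.2 28.2 20. ] [15.1 30.1]
(495, 300) [36.6 27.3 20. ] [33.  29.2]
(510, 318) [42.  26.7 20. ] [38.3 28.7]
(440, 362) [38.9  8.7 20. ] [35.2 11.2]
(385, 300) [19.9 10.2 20. ] [16.7 12.6]
holder [20.2 18.4 20. ]
holder [-21.1  18.8  20. ]
lug5 [10.6 29.8 20. ]
```

View pics/c6.png

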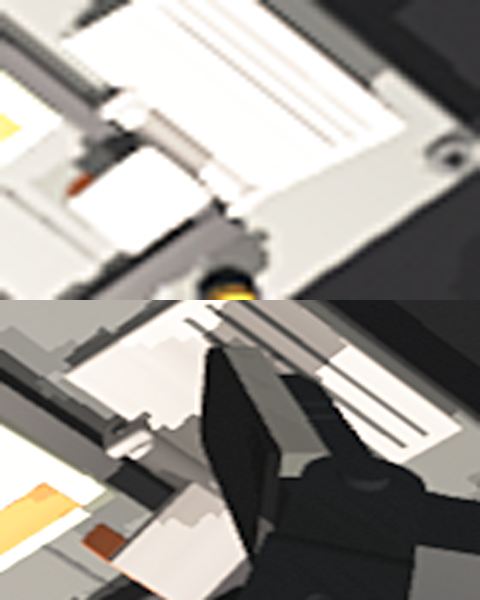

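The crops show the raised arch leaning over towards the tab, about (215,540), against the finger's inner corner. I'll back off, shift 6 mm outward along y with the tab held down, then continue.

Emit:
jog_arm(motion=[{"z":0,"x":3,"y":-3,"spin":0,"fingers":-0.35},{"z":0,"x":5.7,"y":-5.6,"spin":0,"fingers":-0.35},{"z":0,"x":7.8,"y":-3.5,"spin":0,"fingers":-0.35},{"z":0,"x":9.9,"y":-1.3,"spin":0,"fingers":-0.35},{"z":0,"x":9.9,"y":-1.3,"spin":0,"fingers":-0.35},{"z":0,"x":9.9,"y":-1.3,"spin":0,"fingers":-0.35}])

```text
clock: 7.72
eef_pos: [0.5275, -0.0822, 0.0114]
tool_rot: [0.379, 0.925, -0.001, 0.0]
ft_force: [-0.3, -3.0, 5.8]
grip_width: 0.0578
grasp_force: 2.8
```

Run:
```python
from h import *
obs(); w=avg(); np.savez('pics/w7',**w)
O=np.array([.5412,-.1119,0])
im=w['pixels'];hsv=cv2.cvtColor(im,cv2.COLOR_RGB2HSV)
```

```text
t 7.72 tcp [ 0.5275 -0.0822  0.0114] yax [ 0.7014  0.7127 -0.0019] w 0.0578 F [-0.29 -3.04  5.76] T [-0.58 -0.13 -0.05]
avgF [-0.17 -3.16  5.89] avgT [-0.552 -0.126 -0.071]
```

Emit:
jog_arm(motion=[{"z":0,"x":-2.9,"y":2.8,"spin":0,"fingers":-0.35},{"z":0,"x":-5,"y":4.9,"spin":0,"fingers":-0.35},{"z":0,"x":-7.1,"y":7,"spin":0,"fingers":-0.35},{"z":0,"x":-8.6,"y":8.4,"spin":0,"fingers":-0.35},{"z":0,"x":-8.6,"y":8.4,"spin":0,"fingers":-0.35}])

```text
clock: 8.6
eef_pos: [0.5347, -0.0813, 0.0111]
tool_rot: [0.379, 0.926, -0.002, -0.004]
ft_force: [-10.6, -2.3, 15.7]
grip_width: 0.0575
grasp_force: 8.0
```

Run:
```python
from h import *
obs(); w=avg(); np.savez('pics/w8',**w); s=snap('scene','s8.png')
cv2.imwrite('pics/c8.png',np.vstack([cv2.resize(s['pixels'][185:260,180:275,::-1],(380,300),interpolation=2),cv2.resize(w['pixels'][150:330,140:380,::-1],(380,285),interpolation=2)]))
```

```text
t 8.6 tcp [ 0.5347 -0.0813  0.0111] yax [ 0.7009  0.7132 -0.0068] w 0.0575 F [-10.58  -2.3   15.66] T [-0.    1.91  0.21]
avgF [-10.61  -1.74  15.54] avgT [-0.03   1.899  0.181]
```

```bash
cat >> h.py <<'E'
O=np.array([.5412,-.1119,0])
def hold(w,z=.020):
    hsv=cv2.cvtColor(w['pixels'],cv2.COLOR_RGB2HSV); H,S,V=hsv[...,0],hsv[...,1],hsv[...,2]
    r={}
    for n,m in dict(blue=(H>110)&(H<135)&(S>80)&(V>60),yel=(H>18)&(H<32)&(S>80)&(V>120),cop=(H>3)&(H<15)&(S>90)&(V>50),white=(V>225)&(S<30)).items():
        k,lab,st,ce=cv2.connectedComponentsWithStats(m.astype(np.uint8))
        for i in range(1,k):
            p=(ray(w,*ce[i],z)-O)*1e3
            if st[i,4]>25 and -60<p[0]<60 and -30<p[1]<70:
                ys,xs=np.nonzero(lab==i); Q=np.array([(ray(w,x,y,z)-O)[:2]*1e3 for x,y in zip(xs,ys)])
                print(n,st[i,4],p[:2].round(1),'x',Q[:,0].min().round(1),Q[:,0].max().round(1),'y',Q[:,1].min().round(1),Q[:,1].max().round(1))
E
python3 - <<'E'
from h import *
for n in ('w1','w4','w5','w7','w8'): print(n); hold(dict(np.load(f'pics/{n}.npz')))
E
```

```text
w1
blue 72 [-19.2   4.7] x -30.2 -8.1 y 2.3 7.4
blue 70 [-19.7  -2.3] x -30.0 -8.8 y -4.7 0.1
blue 66 [-19.2  -9.1] x -29.9 -8.5 y -11.2 -6.9
yel 103 [-0.1  0.3] x -2.9 2.7 y -13.3 13.7
white 7115 [-21.5  20.9] x -80.1 64.6 y -48.0 67.3
white 74 [58.5  1.6] x 48.4 64.7 y -7.2 10.1
w4
blue 452 [-19.    4.5] x -30.6 -6.9 y 1.6 7.4
blue 429 [-19.   -2.7] x -30.6 -7.0 y -5.5 0.2
blue 396 [-19.   -9.6] x -30.7 -7.0 y -12.2 -6.9
yel 660 [ 0.1 -0. ] x -3.5 3.8 y -15.2 14.4
cop 126 [26.2 11. ] x 22.1 30.5 y 7.6 14.1
white 1020 [22.2 62. ] x 0.2 43.0 y 57.6 65.8
white 3152 [-15.5   2.4] x -35.0 7.0 y -20.1 19.7
white 304 [-1.5 37.2] x -6.4 7.0 y 33.3 44.5
white 144 [26.  55.7] x 14.4 38.4 y 54.0 56.5
white 68 [12.  29.6] x 10.2 14.4 y 26.2 32.6
white 29 [-16.1 -22.9] x -17.8 -14.6 y -24.4 -21.3
white 291 [33.4 14.5] x 27.2 41.2 y 7.6 24.6
w5
blue 463 [-5.9  4.2] x -17.5 6.1 y 1.0 7.4
blue 437 [-5.7 -2.9] x -17.3 6.3 y -6.0 0.2
blue 404 [-5.4 -9.8] x -17.1 6.6 y -12.9 -6.8
yel 660 [13.5 -0.1] x 9.4 17.7 y -14.8 14.9
cop 107 [25.8 11.2] x 22.3 29.8 y 8.3 14.1
white 1350 [ 0.7 45. ] x -6.2 12.9 
[... 495 characters left out ...]
 41.8 y 59.2 66.0
white 3006 [-2.5  2.4] x -22.3 20.6 y -20.5 20.3
white 52 [11.7 29.4] x 10.4 14.2 y 26.2 32.6
white 1086 [36.1 19.5] x 25.5 46.8 y 7.7 31.8
w8
blue 453 [-2.6  4.2] x -14.1 9.4 y 1.2 7.3
blue 423 [-2.5 -3. ] x -14.2 9.5 y -5.8 0.1
blue 355 [-1.5 -9.8] x -13.0 9.6 y -12.6 -7.2
yel 650 [16.5 -0.2] x 12.8 20.4 y -15.1 14.4
yel 32 [58.6 12.5] x 56.7 60.7 y 10.8 14.6
cop 104 [25.7 10.8] x 22.7 29.0 y 7.5 13.9
white 2061 [ 3.3 47.6] x -6.3 24.9 y 33.5 65.9
white 256 [33.7 64.1] x 22.3 41.8 y 60.3 65.9
white 2760 [1.6 3. ] x -18.8 23.5 y -20.3 19.9
white 44 [11.3 29.5] x 10.3 12.2 y 26.2 32.9
white 68 [33.4 35.9] x 30.3 38.5 y 34.4 38.4
white 1192 [36.5 19.4] x 25.5 47.7 y 7.8 32.6
```

Measured numerically, the holder slides properly, with its leading edge at 23.5 under the nose and the cell square in the channel. The resistance is tab friction (F/N about 0.7) building up against the clip's hard stop. Raising 1.5 mm leaves only the spring load, and the clip still stays well above 0.32.

Emit:
jog_arm(motion=[{"z":-0.8,"x":2.9,"y":-2.8,"spin":0,"fingers":-0.35},{"z":-1.5,"x":2.9,"y":-2.8,"spin":0,"fingers":-0.35},{"z":-1.5,"x":1,"y":-1,"spin":0,"fingers":-0.35},{"z":-1.5,"x":0,"y":0,"spin":0,"fingers":-0.35},{"z":-1.5,"x":-2,"y":2,"spin":0,"fingers":-0.35},{"z":-1.5,"x":-4,"y":3.9,"spin":0,"fingers":-0.35},{"z":-1.5,"x":-4,"y":3.9,"spin":0,"fingers":-0.35}])

```text
clock: 9.78
eef_pos: [0.5458, -0.0813, 0.0128]
tool_rot: [0.379, 0.926, 0.0, 0.0]
ft_force: [-1.6, 0.0, 2.4]
grip_width: 0.0578
grasp_force: 1.3
```

Run:
```python
from h import *
obs(); w=avg(); np.savez('pics/w9',**w); hold(w)
```

```text
t 9.78 tcp [ 0.5458 -0.0813  0.0128] yax [7.009e-01 7.133e-01 5.000e-04] w 0.0578 F [-1.64  0.02  2.43] T [0.13 0.27 0.04]
avgF [-1.06  0.52  2.38] avgT [0.142 0.118 0.015]
blue 445 [8.1 3.8] x -3.5 20.1 y 0.9 6.7
blue 418 [ 8.  -3.3] x -3.8 20.0 y -6.1 -0.5
blue 340 [  9.3 -10.1] x -2.1 20.0 y -12.9 -7.6
yel 502 [27.1 -4.3] x 23.4 31.1 y -15.9 7.7
cop 92 [24.3 10.7] x 21.7 27.5 y 6.9 13.9
white 3273 [ 9.8 48.3] x -5.6 42.6 y 33.4 65.6
white 82 [39.7 64.4] x 34.7 43.6 y 62.4 65.5
white 2981 [16.5  4. ] x -7.7 45.6 y -24.3 26.6
white 40 [11.2 29.5] x 10.4 12.0 y 26.4 32.7
white 52 [37.9 30.4] x 34.6 40.8 y 29.1 32.1
white 45 [43.3 29.7] x 42.2 44.4 y 26.4 33.0
```

Sliding freely now, with about 7.4 mm to go.

Emit:
jog_arm(motion=[{"z":0,"x":-1.4,"y":1.4,"spin":0,"fingers":-0.35},{"z":0,"x":-2.9,"y":2.8,"spin":0,"fingers":-0.35},{"z":0,"x":-4.3,"y":4.2,"spin":0,"fingers":-0.35},{"z":0,"x":-5.4,"y":5.3,"spin":0,"fingers":-0.35},{"z":0,"x":-6.1,"y":6,"spin":0,"fingers":-0.35},{"z":0,"x":-6.1,"y":6,"spin":0,"fingers":-0.35},{"z":0,"x":-6.1,"y":6,"spin":0,"fingers":-0.35}])

```text
clock: 10.9
eef_pos: [0.5536, -0.0815, 0.0128]
tool_rot: [0.379, 0.925, -0.0, -0.0]
ft_force: [-3.1, 0.7, 2.4]
grip_width: 0.0576
grasp_force: 1.8
```

Run:
```python
from h import *
obs(); w=avg(); np.savez('pics/w10',**w); hold(w)
```

```text
t 10.9 tcp [ 0.5536 -0.0815  0.0128] yax [ 7.011e-01  7.131e-01 -3.000e-04] w 0.0576 F [-3.14  0.74  2.43] T [-0.03  0.51  0.01]
avgF [-3.08  0.15  2.93] avgT [-0.069  0.51  -0.006]
blue 440 [15.4  3.7] x 3.8 27.4 y 0.8 6.6
blue 416 [15.4 -3.4] x 3.6 27.3 y -6.2 -0.6
blue 331 [ 16.9 -10.3] x 5.7 27.3 y -13.0 -7.7
yel 503 [34.5 -4.4] x 30.8 38.4 y -16.0 6.8
cop 80 [23.8 10.9] x 21.3 26.1 y 7.4 13.9
white 4029 [12.6 49.1] x -5.5 42.8 y 33.4 65.6
white 40 [11.3 29.6] x 10.4 12.0 y 26.5 32.7
white 2161 [18.8 -0.1] x -0.5 44.6 y -24.1 18.8
white 34 [37.9 30. ] x 34.8 40.8 y 28.9 30.8
white 41 [43.3 29.4] x 42.2 44.4 y 26.4 32.6
```

Emit:
jog_arm(motion=[{"z":0,"x":-0.7,"y":0.7,"spin":0,"fingers":-0.35},{"z":0,"x":-1.4,"y":1.4,"spin":0,"fingers":-0.35},{"z":0,"x":-1.4,"y":1.4,"spin":0,"fingers":-0.35}])

```text
clock: 11.52
eef_pos: [0.5541, -0.0815, 0.0124]
tool_rot: [0.379, 0.925, -0.001, -0.002]
ft_force: [-5.5, -1.1, 4.5]
grip_width: 0.0576
grasp_force: 3.6
```

Run:
```python
from h import *
obs(); w=avg(); np.savez('pics/w11',**w); hold(w)
```

```text
t 11.53 tcp [ 0.5541 -0.0815  0.0124] yax [ 0.7013  0.7129 -0.0024] w 0.0576 F [-5.53 -1.07  4.54] T [-0.17  1.25 -0.08]
avgF [-5.51 -0.6   4.54] avgT [-0.148  1.235 -0.089]
blue 445 [15.4  3.7] x 3.8 27.4 y 0.8 6.5
blue 415 [15.5 -3.4] x 3.6 27.3 y -6.3 -0.6
blue 327 [ 17.2 -10.3] x 6.1 27.3 y -13.0 -7.7
yel 503 [34.5 -4.3] x 30.8 38.3 y -16.0 6.9
cop 79 [23.9 10.9] x 21.7 26.3 y 7.7 13.8
white 4078 [12.6 49.1] x -5.5 42.6 y 33.4 65.6
white 39 [11.2 29.2] x 10.4 12.0 y 26.3 32.5
white 2154 [19.  0.] x -0.5 44.8 y -24.1 18.8
white 34 [37.8 30.1] x 34.7 40.7 y 29.1 31.0
white 40 [43.3 29.4] x 42.4 44.3 y 26.3 32.7
```

Home is confirmed: the holder didn't move while the force rose. Next I unload the push by backing off 4 mm, then let the clip down gently and lift clear.

Emit:
jog_arm(motion=[{"z":0,"x":1.4,"y":-1.4,"spin":0,"fingers":-0.35},{"z":0,"x":2.9,"y":-2.8,"spin":0,"fingers":-0.35},{"z":-1.5,"x":3.2,"y":-3.1,"spin":0,"fingers":-0.35},{"z":-3.5,"x":3.2,"y":-3.1,"spin":0,"fingers":-0.35},{"z":-5.5,"x":3.2,"y":-3.1,"spin":0,"fingers":-0.35},{"z":-7.5,"x":3.2,"y":-3.1,"spin":0,"fingers":-0.35},{"z":-10,"x":3.2,"y":-3.1,"spin":0,"fingers":-0.35},{"z":-13,"x":3.2,"y":-3.1,"spin":0,"fingers":-0.35}])

```text
clock: 12.78
eef_pos: [0.551, -0.0813, 0.0257]
tool_rot: [0.379, 0.926, -0.0, -0.0]
ft_force: [-0.4, -0.4, 0.1]
grip_width: 0.0577
grasp_force: 0.0
```

Emit:
jog_arm(motion=[{"z":-8,"x":0,"y":0,"spin":0,"fingers":-0.35},{"z":-30,"x":0,"y":0,"spin":0,"fingers":-0.35},{"z":-80,"x":0,"y":0,"spin":0,"fingers":-0.35},{"z":-130,"x":0,"y":0,"spin":0,"fingers":-0.35},{"z":-130,"x":0,"y":0,"spin":0,"fingers":-0.35},{"z":-130,"x":0,"y":0,"spin":0,"fingers":-0.35}])

```text
clock: 13.52
eef_pos: [0.5511, -0.0813, 0.156]
tool_rot: [0.379, 0.926, 0.0, 0.0]
ft_force: [-0.3, 0.9, -0.8]
grip_width: 0.0578
grasp_force: 0.0
```

Run:
```python
from h import *
obs(); w=avg(); np.savez('pics/w12',**w); hold(w); print('top, other things before/after')
b=dict(np.load('pics/t0.npz'));a=snap('top','t12.png')
d=cv2.absdiff(a['pixels'],b['pixels']).max(2)
for n,(u,v) in dict(spare=(341,202),vial=(276,160),ring=(326,163),collar=(299,159),tw=(249,199),beaker=(216,209),bottle=(390,218),red=(268,247),brown=(320,251)).items(): print(n,(d[v-10:v+10,u-10:u+10]>60).sum())
```

```text
t 13.53 tcp [ 0.5511 -0.0813  0.156 ] yax [7.010e-01 7.132e-01 2.000e-04] w 0.0578 F [-0.27  0.86 -0.8 ] T [-0.   -0.    0.02]
avgF [-0.44  0.23 -0.07] avgT [ 0.001 -0.02  -0.009]
blue 126 [15.   3.9] x 4.0 26.5 y 1.4 6.6
blue 117 [15.1 -3.1] x 4.2 26.6 y -5.6 -0.8
blue 113 [ 15.1 -10. ] x 4.4 26.9 y -12.4 -7.5
yel 151 [34.4 -2.8] x 31.3 37.6 y -14.8 8.6
white 6368 [ 9.5 16.2] x -63.6 65.2 y -47.2 65.0
white 105 [59.9  0.6] x 49.3 65.1 y -8.8 7.9
top, other things before/after
spare 249
vial 0
ring 400
collar 277
tw 9
beaker 0
bottle 0
red 1
brown 400
```

The holder's travel is unchanged after release (34.4 mm, the same as at the stop). The arm is clear, with no force on the tool. The changed patches in the top view are where the arm now hides things.

```bash
python3 -c "
from workcell import bot; print(bot.job_done())"
```

```text
the job is handed in; nothing more can be done
None
```

I pushed the holder fully home against the end stop with the tab held down, let the clip down onto it, lifted the arm clear and handed the job in at about 14 s; after release I did not check the clip's angle, nor the spare holder, ring, collar and brown look-alike, which the arm hid in the last top picture.

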